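# Draw the straightedge flush against the clamped drive's rear edge

## Task

To check whether the black drive in the blue holder is bent, slide the aluminium straightedge along the bench, without lifting it, until its long side lies flush against the drive's short rear edge (the one facing away from the robot) and covers that whole edge. Leave it lying there, and leave the phone, the bottle and the tape roll where they are.

Things in the scene. Friction and masses are not known exactly. Their poses are not given: they have to be found in the camera images.
- straightedge_center (a point): Centre of the loose straightedge, a plain aluminium bar with fine black ticks lying flat on the bench: 110 mm long, 24 mm wide, 16 mm high, about 0.25 kg. The point is 8 mm above the bench. y runs along the bar, x across it, z up. Its long sides are alike. It starts roughly crosswise behind the drive, x pointing away from the robot to within 22 degrees.
- drive_edge (a point): Middle of the face of the drive's rear short edge, 11 mm above the bench. x points out of the drive, away from the robot; y along the edge (it spans -35 to +35 mm), z up. The black drive, 70 mm wide, 100 long, 10 thick, is level, its top 16 mm above the bench. The bar is flush when its centre is 12 mm beyond this point (x = +12 mm) and it is parallel to y.
- drive_holder: Low blue holder, screwed to the bench, that clamps the drive rigidly; origin on the bench under the drive's middle, 50 mm nearer than the edge, same axes. Nothing of it stands beyond the edge. A soldering station (to 190 mm tall, iron above) stands left and a heated plate (to 125 mm tall) right of the drive and bar, each 75 to 100 mm from the lane's middle line at y about -0.04.
- white_phone_center (a point): Centre of the phone (dark screen, white rim), 132 x 67 x 8 mm, lying near the bench's front edge, left of the soldering station; not to be disturbed.
- bottle_center (a point): Centre of the white plastic bottle, 38 mm across and 74 mm tall, standing at the left between the soldering station and the tall microscope (fixed, at the far left, about x = 0.6, y = 0.35; keep the arm clear of it); not to be disturbed.
- tape_center (a point): Centre of the roll of green tape, 53 mm across and 12 mm high, lying between robot and drive; not to be disturbed.

How it is judged (in metres and radians):
At the end, for the whole second after the job is handed in: The straightedge lies flat and still on the bench with its long side against the drive's rear edge: its centre 10 to 15 mm beyond the edge (12 mm is touching), within 20 mm of the edge's middle along the edge so that it covers all of the edge, and parallel to the edge within 0.04 rad (x of straightedge_center in the frame of drive_edge between 0.01 and 0.015 m and y of straightedge_center in the frame of drive_edge between -0.02 and 0.02 m and angle between the y axis of straightedge_center and the y axis of drive_edge, either way round below 0.04 rad and height (world z) of straightedge_center below 0.011 m and angle between straightedge_center's own z axis and vertical below 0.06 rad and linear speed of straightedge below 0.01 m/s).
It fails at once if the straightedge is lifted off the bench (its centre more than 22 mm above the bench) (height (world z) of straightedge_center above 0.022 m).
It fails at once if the phone, the bottle or the tape roll is moved by more than 20 mm (distance of any of white_phone_center, bottle_center, tape_center from where it was at the start of the episode above 0.02 m).
It also fails if it takes over 42 s, if anything falls off the work surface, if the arm or the gripper's body presses on something with over 40 N, if the wrist force passes 120 N, or if a joint passes its speed limit or range.

## Robot

A 6-joint arm with a two-finger parallel gripper is mounted at the origin on a cart in front of the work surface, level with it; the furniture and walls round the work are solid. World frame = base frame: x ahead of the robot, y to its left, z up, the work surface at z = 0. Lengths are in mm, angles in rad, forces in N, time in s.
With the tool pointing down it reaches from about 350 to 975 mm from the base axis. Payload 7.1 kg.
Tool frame: the origin (TCP) lies midway between the tips of the shut fingers; the grasp point (between the pads) lies 19 mm behind it; z points along the fingers, y is the line along which they close (so a half turn about z gives the same grasp; the last joint's range is limited). The gripper opens to 88 mm and grips with 3 to 60 N. Pads are 20 mm wide; open, the fingers measure 115 mm over their backs; the gripper's body (75 mm by 178 mm) begins 61 mm behind the grasp point.
Start: joints at [1.296, 0.423, 1.63, -0, 1.089, -0.019], TCP at [158.106, 604.655, 222.675] pointing down, gripper open.
Joint ranges: [-3, 3], [-0.9, 2.11], [0.09, 2.58], [-1.31, 4.45], [0.11, 2.69], [-2.54, 2.54]. Speed limits (rad/s): [2.39, 2.39, 3.01, 3.14, 3.14, 3.14].

## Interface

Orientations are given as a rotation vector (axis times angle).
In Python, from workcell import ctrl gives the robot as it stands. The module is installed in compiled form; this text tells all that it offers.
- The arm moves only by the tool servo_tool, never from a script. Its argument "increments" is a list of rows, each a list of 7 numbers: the shift along the world's x, y, z in cm, then the turn, a rotation vector about the world's x, y, z in degrees, then the opening, from -1 (shut) to 1 (fully open). A call has 1 to 20 rows; each row is the pose to reach, as a shift and turn from the pose commanded when the call began; what a row does not reach only later rows make up. A row lasts 1/12 s, in which the tool goes at most 41.7 mm and 7.16 degrees, less where a joint would pass 70% of its speed; a pose out of reach is approached as far as the arm can. A call with a gripper value outside its range is refused whole. The fingers move at their own pace and stop on an object; the grip force is fixed at half the most. Time passes only in rows, so rows that repeat a pose let the fingers close. It gives the time, the measured TCP pose, the force, the opening and the grip force at its end, in the units of the state.
- ctrl.get_obs(): the state, without advancing time (a new reading comes with each control period).
- ctrl.get_image(name): name is "scene" or "top" or "wrist"; returns a dict with "image" (420x560x3 uint8, red, green, blue), "fx", "fy", "cx", "cy" (pixels), "extrinsics" (4x4, takes a point from camera to world coordinates); the wrist camera has in their place "tool_from_camera" (4x4, takes a point from camera to tool coordinates, whose origin is the TCP and whose axes are the flange's). Camera axes: x right, y up, looking along -z (the intrinsics and any distortion apply to the point x, -y, -z); pixel columns grow to the right and rows downward; lengths in mm; the calibration is good to about 2 mm. A picture is of the moment at which its call begins: read the wrist's pose just before it. There is no depth.
- ctrl.close_job(): hands the job in; it is judged then, once.
The state is a dict: "t": time; "qpos": joint angles; "qvel": joint speeds; "joint_torque": joint torques, N m; "ee_pos": TCP position; "orientation": TCP orientation; "ft_force": force on the tool from outside, world axes, zero at the start; "moment": the same for the moment, N m; "width": finger opening in mm; "grasp_force": force on a finger pad.
Only numpy, scipy, OpenCV 4.12 (cv2) and the standard library are available. Lean on these libraries where they do the work, as an engineer would, in place of code of your own. Each camera call takes 0.05 s, during which the arm holds its last target. There are 200 camera calls.

## Working session

There is one attempt and no reset: what is moved stays moved. The work goes in short steps, Python scripts to look and compute and a tool call to move; the robot and the scene stay as the last step left them, time stands still between calls to the robot, and variables do not carry over. Pictures are saved under pics/ and viewed, at most 11 in all, crops included, and the job is handed in when it is done.

Besides the shell and the picture viewer there is one more tool, called after "Request:" by a JSON object that holds its "op" and its "data". servo_tool: Moves the arm, as the interface text tells. Its arguments: {"type":"object","properties":{"increments":{"type":"array","items":{"type":"array","items":{"type":"number"}}}},"required":["increments"]}

```bash
mkdir -p pics
cat > h.py <<'E'
import numpy as np, cv2
from workcell import ctrl
def ray(im,u,v,z,E=None):
    E=np.array(im["extrinsics"]) if E is None else E
    d=np.array([(u-im["cx"])/im["fx"],-(v-im["cy"])/im["fy"],-1.]); d=E[:3,:3]@d; o=E[:3,3]
    return o+d*(z-o[2])/d[2]
E
python3 - <<'E'
from h import *
import pickle
o=ctrl.get_obs();print(o["t"],o["ee_pos"],o["orientation"],o["width"])
for n in("scene","top"):
    im=ctrl.get_image(n);pickle.dump(im,open(n+".pkl","wb"));cv2.imwrite(f"pics/{n}.png",im["image"][:,:,::-1]);print(im.keys(),im["fx"],np.round(im["extrinsics"],2))
E
```

```text
0.0 [157.9621595  604.14464847 221.88930085] [-4.00651084e-01 -3.11573158e+00  2.39223684e-03] 87.66765379187794
dict_keys(['image', 'fx', 'fy', 'cx', 'cy', 'extrinsics']) 538.3304948985943 [[ 6.2000e-01  5.2000e-01 -5.9000e-01 -4.9100e+00]
 [-7.9000e-01  4.2000e-01 -4.5000e-01 -3.2553e+02]
 [ 2.0000e-02  7.4000e-01  6.7000e-01  6.5459e+02]
 [ 0.0000e+00  0.0000e+00  0.0000e+00  1.0000e+00]]
dict_keys(['image', 'fx', 'fy', 'cx', 'cy', 'extrinsics']) 517.5782982139447 [[-1.0000e-02  9.8000e-01 -1.7000e-01  3.8523e+02]
 [-1.0000e+00 -1.0000e-02 -0.0000e+00  6.2260e+01]
 [-0.0000e+00  1.7000e-01  9.8000e-01  9.6157e+02]
 [ 0.0000e+00  0.0000e+00  0.0000e+00  1.0000e+00]]
```

View pics/scene.png

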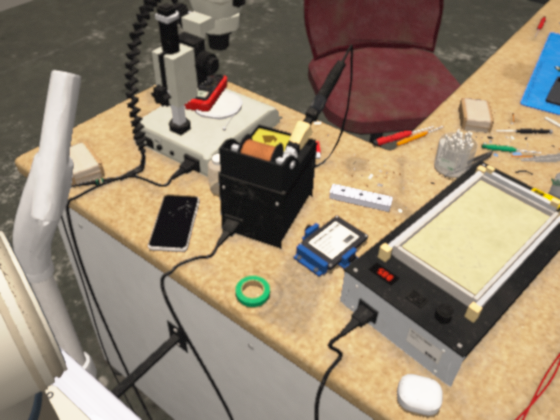

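View pics/top.png

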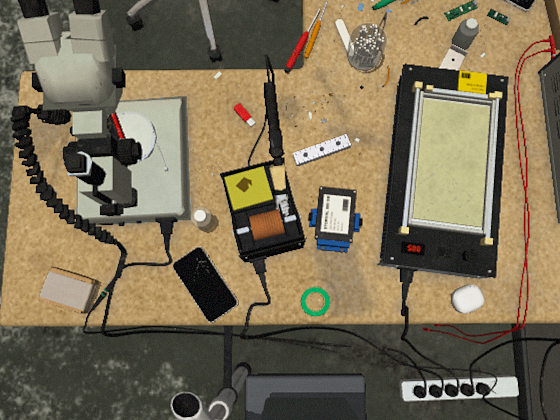

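The top view shows the bar at about (323,150), tilted, and the drive at about (337,217), with its rear edge near row 189. The tape is at (315,301) and the soldering iron at (272,100). I'll crop for accurate corners.

Run:
```python
from h import *
import pickle
im=pickle.load(open("top.pkl","rb"));I=im["image"]
c=I[120:260,265:385,::-1];cv2.imwrite("pics/c1.png",cv2.resize(c,None,fx=4.2,fy=4.2,interpolation=cv2.INTER_CUBIC))
hsv=cv2.cvtColor(I,cv2.COLOR_RGB2HSV)
def rect(m,box,z):
    k=np.zeros_like(m);a,b,c,d=box;k[b:d,a:c]=m[b:d,a:c]
    k=cv2.morphologyEx(k,cv2.MORPH_CLOSE,np.ones((5,5)))
    cs=max(cv2.findContours(k,0,cv2.CHAIN_APPROX_NONE)[0],key=cv2.contourArea)
    P=np.array([ray(im,u,v,z)[:2] for u,v in cs[:,0]],np.float32)
    print(cv2.boundingRect(cs),cv2.contourArea(cs),cv2.minAreaRect(P));return P
bar=((hsv[...,1]<50)&(hsv[...,2]>150)).astype(np.uint8)*255
rect(bar,(285,125,360,172),16)
blk=((hsv[...,2]<75)).astype(np.uint8)*255
P=rect(blk,(312,180,364,245),16)
print("pix",hsv[180:195,337].tolist())
```

```text
(293, 134, 58, 31) 670.0 ((671.26953125, -10.834007263183594), (25.098114013671875, 110.35713195800781), 19.92328453063965)
(312, 187, 50, 56) 1879.5 ((544.9476928710938, -38.181785583496094), (89.9416275024414, 99.12728881835938), 83.7882080078125)
pix [[20, 100, 203], [18, 106, 203], [19, 109, 199], [19, 112, 192], [20, 117, 188], [19, 117, 192], [19, 113, 209], [18, 113, 181], [15, 83, 101], [140, 13, 58], [8, 18, 58], [18, 20, 63], [160, 56, 55], [165, 21, 48], [135, 15, 34]]
```

View pics/c1.png

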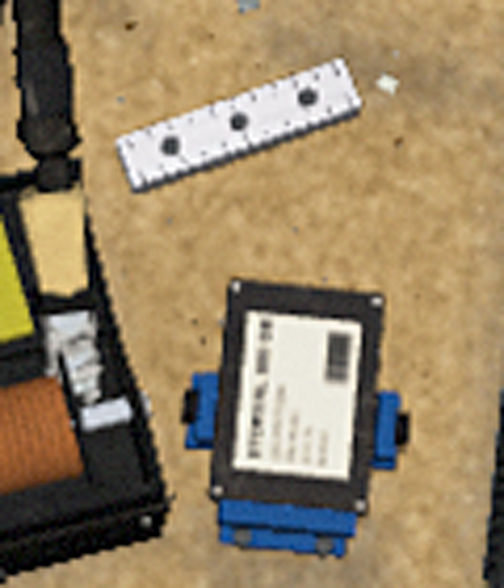

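The crop shows drive corners at about (230,281), (383,295), (367,513) and (210,497) in crop pixels. The bar's yaw is about +20° and the drive's about -5°. I'll refine the edge line and triangulate the iron.

Run:
```python
from h import *
import pickle
im=pickle.load(open("top.pkl","rb"));sc=pickle.load(open("scene.pkl","rb"))
from scipy.ndimage import gaussian_filter
V=gaussian_filter(cv2.cvtColor(im["image"],cv2.COLOR_RGB2HSV)[...,2].astype(float),.6)
pts=[]
for u in range(324,353):
    col=V[180:200,u]; k=np.where((col[:-1]>=115)&(col[1:]<115))[0]
    if len(k): k=k[-1] if 0 else k[0]; pts.append((u,180+k+(col[k]-115)/(col[k]-col[k+1])))
print(np.round(pts,1).tolist())
P=np.array([ray(im,u,v,16)[:2] for u,v in pts],np.float32)
vx,vy,x0,y0=cv2.fitLine(P,cv2.DIST_HUBER,0,.01,.01).ravel();print("edge line",vx,vy,x0,y0,"yaw",np.degrees(np.arctan2(-vx,vy) if vy>0 else np.arctan2(vx,-vy)))
for c in [(230,281),(383,295),(367,513),(210,497)]: print("drive",ray(im,265+c[0]/4.2-.4,120+c[1]/4.2-.4,16)[:2])
for p,q in [((267,57),(350,48)),((280,162),(300,140)),((274,152),(303,135)),((270,90),(330,85))]:
    A=[];b=[]
    for m,(u,v) in((im,p),(sc,q)):
        E=np.array(m["extrinsics"]);d=ray(m,u,v,0)-E[:3,3];d/=np.linalg.norm(d);N=np.eye(3)-np.outer(d,d);A.append(N);b.append(N@E[:3,3])
    x,r,*_=np.linalg.lstsq(np.vstack(A),np.hstack(b),rcond=None);print("iron",x,r)
# plate near-left & station right corners
for n,u,v,z in[("plate",402,66,125),("plate",380,263,125),("stn",303,247,130),("stn",281,162,190),("tape",315,301,12)]:print(n,ray(im,u,v,z))
```

```text
[[324.0, 186.2], [325.0, 186.3], [326.0, 186.5], [327.0, 186.7], [328.0, 186.8], [329.0, 186.9], [330.0, 187.0], [331.0, 187.1], [332.0, 187.2], [333.0, 187.2], [334.0, 187.3], [335.0, 187.5], [336.0, 187.7], [337.0, 187.8], [338.0, 187.8], [339.0, 187.9], [340.0, 188.1], [341.0, 188.1], [342.0, 188.2], [343.0, 188.3], [344.0, 188.4], [345.0, 188.5], [346.0, 188.6], [347.0, 188.7], [348.0, 188.6], [349.0, 188.8], [350.0, 189.1], [351.0, 189.2], [352.0, 189.3]]
edge line 0.11228254 0.9936763 595.5563 -40.5186 yaw -6.4469104
drive [598.20419938  -5.73387862]
drive [591.40557885 -73.6474982 ]
drive [494.03571764 -63.70543148]
drive [501.47638941   4.76559289]
iron [745.6487667   86.37044381 239.08351524] [5.89192183]
iron [607.20250372  73.92642005 133.06986324] [175.39998365]
iron [626.70107344  82.99035055 128.18826611] [132.59325277]
iron [711.17284644  89.02993132 184.64586462] [174.70055518]
plate [ 785.68281476 -144.31226698  125.        ]
plate [446.80137199 -93.32764377 125.        ]
stn [472.87176042  30.62926301 130.        ]
stn [598.00921906  65.12676369 190.        ]
tape [387.29794363   5.68881812  12.        ]
```

Request:
{"op": "servo_tool", "data": {"increments": [[0,0,18,0,0,0,0.3],[0,0,18,0,0,0,0.3],[0,0,18,0,0,0,0.3],[0,0,18,0,0,0,0.3],[0,0,18,0,0,0,0.3],[4,-20,18,0,0,-10,0.3],[4,-20,18,0,0,-20,0.3],[4,-20,18,0,0,-30,0.3],[4,-20,18,0,0,-40,0.3],[4,-20,18,0,0,-50,0.3],[4,-20,18,0,0,-55,0.3],[24,-42,18,0,0,-55,0.3],[24,-42,18,0,0,-55,0.3],[24,-42,18,0,0,-55,0.3],[24,-42,18,0,0,-55,0.3],[24,-42,18,0,0,-55,0.3],[24,-42,18,0,0,-55,0.3],[24,-42,18,0,0,-55,0.3],[24,-42,18,0,0,-55,0.3],[24,-42,18,0,0,-55,0.3]]}}

```text
t: 1.77
ee_pos: [399.2, 182.8, 402.3]
orientation: [-1.8, -2.574, 0.001]
ft_force: [-0.4, 0.7, -1.7]
width: 57.4
grasp_force: 0.0
```

Request:
{"op": "servo_tool", "data": {"increments": [[10,-20,0,0,0,0,0.3],[10,-20,0,0,0,0,0.3],[10,-20,0,0,0,0,0.3],[10,-20,0,0,0,0,0.3],[10,-20,0,0,0,0,0.3],[10,-20,0,0,0,0,0.3],[24,-21,-10,0,0,0,0.3],[24,-21,-10,0,0,0,0.3],[24,-21,-10,0,0,0,0.3],[24,-21,-10,0,0,0,0.3],[24,-21,-10,0,0,0,0.3],[24,-21,-10,0,0,0,0.3],[24,-21,-10,0,0,0,0.3],[24,-21,-10,0,0,0,0.3]]}}

```text
t: 2.93
ee_pos: [637.5, -24.3, 304.2]
orientation: [1.792, 2.579, 0.001]
ft_force: [-0.2, 0.0, 0.2]
width: 57.3
grasp_force: 0.0
```

```bash
cat >> h.py <<'E'
from scipy.spatial.transform import Rotation as R
def wrist(name):
    o=ctrl.get_obs();im=ctrl.get_image("wrist")
    T=np.eye(4);T[:3,:3]=R.from_rotvec(o["orientation"]).as_matrix();T[:3,3]=o["ee_pos"]
    im["extrinsics"]=T@np.array(im["tool_from_camera"]);cv2.imwrite(f"pics/{name}.png",im["image"][:,:,::-1])
    import pickle;pickle.dump(im,open(name+".pkl","wb"));print(o["t"],o["ee_pos"],np.round(im["extrinsics"],2),im["fx"]);return im
E
python3 -c "
from h import *
wrist('w1')"
```

```text
2.9333 [637.48961624 -24.26332477 304.23658905] [[ 9.4000e-01 -3.3000e-01 -1.0000e-01  6.1096e+02]
 [ 3.5000e-01  9.0000e-01  2.6000e-01  4.8880e+01]
 [ 0.0000e+00 -2.8000e-01  9.6000e-01  4.6478e+02]
 [ 0.0000e+00  0.0000e+00  0.0000e+00  1.0000e+00]] 298.5984389193845
```

View pics/w1.png

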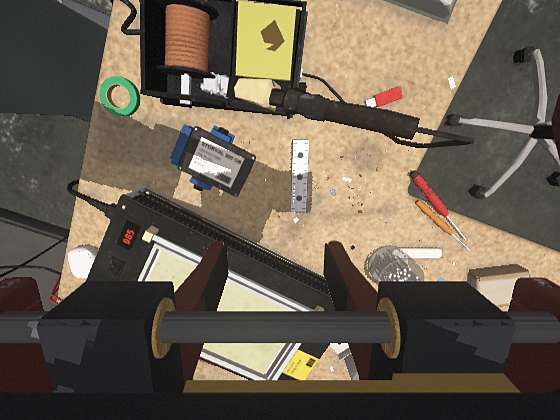

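Wrist view: bar at (300,175), drive at (213,160), tape at (119,95), iron near (345,110) and fingers below. I'll measure the bar and the edge from this view too.

```bash
cat > m.py <<'E'
from h import *
import pickle,sys
def bar(im,box):
    hsv=cv2.cvtColor(im["image"],cv2.COLOR_RGB2HSV);a,b,c,d=box
    m=((hsv[...,1]<45)&(hsv[...,2]>140)).astype(np.uint8)*255;k=np.zeros_like(m);k[b:d,a:c]=m[b:d,a:c]
    k=cv2.morphologyEx(k,cv2.MORPH_CLOSE,np.ones((5,5)))
    cs=max(cv2.findContours(k,0,cv2.CHAIN_APPROX_NONE)[0],key=cv2.contourArea)
    P=np.array([ray(im,u,v,16)[:2] for u,v in cs[:,0]],np.float32);print(cv2.boundingRect(cs));return cv2.minAreaRect(P)
E
python3 - <<'E'
from m import *
im=pickle.load(open("w1.pkl","rb"));print(bar(im,(280,130,318,222)))
hsv=cv2.cvtColor(im["image"],cv2.COLOR_RGB2HSV)
cv2.imwrite("pics/c2.png",cv2.resize(im["image"][115:220,165:325,::-1],None,fx=5,fy=5,interpolation=cv2.INTER_CUBIC))
E
```

```text
(291, 140, 18, 72)
((671.62158203125, -10.554443359375), (23.583494186401367, 108.6015396118164), 19.56976890563965)
```

View pics/c2.png

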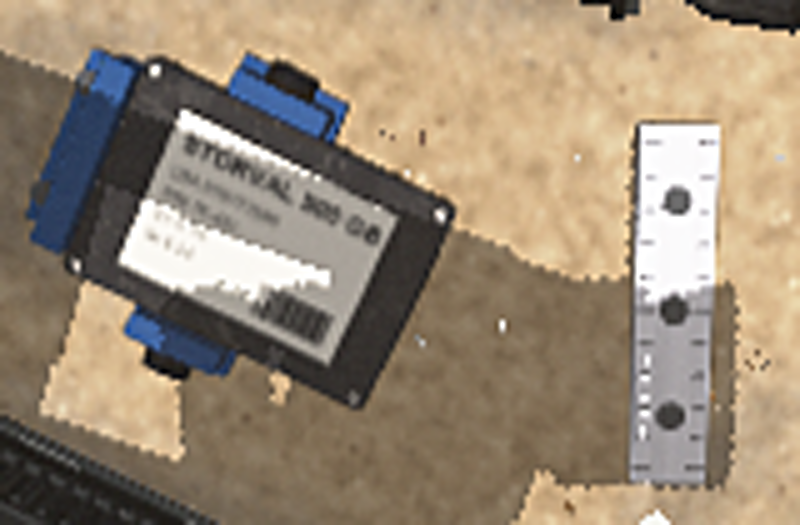

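The crop shows the drive's rear corners at (455,207) and (357,408), and the whole bar.

Run:
```python
from m import *
im=pickle.load(open("w1.pkl","rb"))
Q=[ray(im,165+(x-2)/5,115+(y-2)/5,16)[:2] for x,y in[(455,207),(357,408),(150,57),(68,268)]]
print(np.round(Q,1))
for a,b in((1,0),(3,2)):d=Q[b]-Q[a];print(np.degrees(np.arctan2(-d[0],d[1])),np.linalg.norm(d),(Q[a]+Q[b])/2)
for a,b in((2,0),(3,1)):d=Q[b]-Q[a];print(np.degrees(np.arctan2(d[1],d[0])),np.linalg.norm(d))
print(ctrl.get_obs()["qpos"])
```

```text
[[599.5  -4.3]
 [591.4 -72.7]
 [502.6   5.5]
 [496.4 -61.8]]
-6.74420691316159 68.90363449674511 [595.42646551 -38.48962876]
-5.262907417300714 67.65761533274114 [499.52374592 -28.14740353]
-5.7869852319890756 97.3417465848842
-6.52987049674206 95.57983609812423
[-5.71689663e-02  3.63875326e-01  1.52281586e+00  8.37527019e-05
  1.25262963e+00 -4.13093917e-01]
```

Request:
{"op": "servo_tool", "data": {"increments": [[4,-0.5,0,0,0,0,0.3],[4,-0.5,-5,0,0,0,0.3],[4,-0.5,-10,0,0,0,0.3],[4,-0.5,-15,0,0,0,0.3],[4,-0.5,-18,0,0,0,0.3],[4,-0.5,-21,0,0,0,0.3],[4,-0.5,-24,0,0,0,0.3],[4,-0.5,-26,0,0,0,0.3],[4,-0.5,-27,0,0,0,0.3],[4,-0.5,-27,0,0,0,0.3],[4,-0.5,-27,0,0,0,0.3]]}}

```text
t: 3.9
ee_pos: [678.9, -30.3, 34.5]
orientation: [1.793, 2.577, 0.002]
ft_force: [0.4, 0.0, 0.9]
width: 56.9
grasp_force: 0.0
```

Request:
{"op": "servo_tool", "data": {"increments": [[0,0,-1,0,0,0,0.3],[0,0,-2,0,0,0,0.3],[0,0,-2.5,0,0,0,0.3],[0,0,-2.8,0,0,0,0.3],[0,0,-2.8,0,0,0,0.3],[0,0,-2.8,0,0,0,-0.2],[0,0,-2.8,0,0,0,-0.5],[0,0,-2.8,0,0,0,-0.7],[0,0,-2.8,0,0,0,-0.7],[0,0,-2.8,0,0,0,-0.7],[0,0,-2.8,0,0,0,-0.7],[0,0,-2.8,0,0,0,-0.7]]}}

```text
t: 4.9
ee_pos: [678.3, -30.3, 4.9]
orientation: [1.794, 2.579, 0.0]
ft_force: [0.1, -0.6, 0.8]
width: 23.7
grasp_force: 30.0
```

Request:
{"op": "servo_tool", "data": {"increments": [[0,0,0,0,0,-2,-0.7],[-0.3,-0.2,0,0,0,-5,-0.7],[-0.8,-0.5,0,0,0,-8,-0.7],[-1.3,-0.8,0,0,0,-11,-0.7],[-1.8,-1.1,0,0,0,-14,-0.7],[-2.3,-1.4,0,0,0,-17,-0.7],[-2.8,-1.7,0,0,0,-20,-0.7],[-3.3,-2,0,0,0,-23,-0.7],[-3.8,-2.3,0,0,0,-25,-0.7],[-4.3,-2.6,0,0,0,-26.5,-0.7],[-4.8,-2.8,0,0,0,-26.5,-0.7],[-5,-2.8,0,0,0,-26.5,-0.7],[-5,-2.8,0,0,0,-26.5,-0.7],[-5,-2.8,0,0,0,-26.5,-0.7]]}}

```text
t: 6.07
ee_pos: [627.6, -58.7, 4.8]
orientation: [-2.336, -2.099, 0.002]
ft_force: [-2.0, -2.6, 4.6]
width: 23.4
grasp_force: 30.0
```

Run:
```python
from m import *
im=ctrl.get_image("top");pickle.dump(im,open("top2.pkl","wb"));cv2.imwrite("pics/t2.png",cv2.resize(im["image"][100:260,250:410,::-1],None,fx=3.6,fy=3.6))
im=wrist("w2")
```

```text
6.1167 [627.65389207 -58.66009075   4.84966511] [[ 9.9000e-01  1.0000e-01  3.0000e-02  6.3633e+02]
 [-1.1000e-01  9.5000e-01  2.8000e-01  1.8930e+01]
 [-0.0000e+00 -2.8000e-01  9.6000e-01  1.6538e+02]
 [ 0.0000e+00  0.0000e+00  0.0000e+00  1.0000e+00]] 298.5984389193845
```

View pics/w2.png

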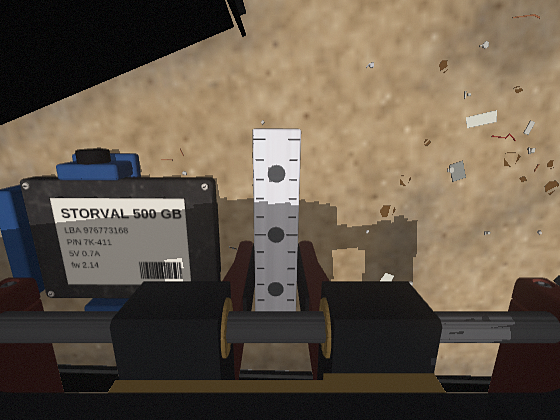

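The bar sits between the fingers (columns 252–301, centre dot at (276,235)). The drive's rear edge is at column ≈216, rows 178–298, and nearly parallel to the bar.

```bash
cat >> m.py <<'E'
def edges(im,rows,ucol,thr,lo,hi,rise):
    from scipy.ndimage import gaussian_filter
    V=gaussian_filter(cv2.cvtColor(im["image"],cv2.COLOR_RGB2GRAY).astype(float),.7);P=[]
    for v in rows:
        r=V[v,lo:hi];g=np.diff(r)*(1 if rise else -1);k=int(np.argmax(g))
        P.append(ray(im,lo+k+.5,v,16)[:2])
    vx,vy,x,y=cv2.fitLine(np.array(P,np.float32),cv2.DIST_HUBER,0,.01,.01).ravel()
    s=np.sign(vy);d=np.array([vx,vy])*s
    return np.array([x,y]),d,np.degrees(np.arctan2(-d[0],d[1]))
E
python3 - <<'E'
from m import *
im=pickle.load(open("w2.pkl","rb"))
e=edges(im,range(190,275),0,0,207,226,True);b=edges(im,range(140,235),0,0,244,260,True);f=edges(im,range(140,235),0,0,293,310,False)
print(e,b,f)
d=e[1];n=np.array([d[1],-d[0]])
c=ray(im,276,235,16)[:2]; q=[ray(im,216,178,16)[:2],ray(im,218,299,16)[:2]];m=(q[0]+q[1])/2
print("centre",c,"corners",q,"x",(c-e[0])@n,"y",(c-m)@d)
print("near face gap",(b[0]-e[0])@n,"far",(f[0]-e[0])@n)
E
```

```text
(array([599.8468 , -35.04468], dtype=float32), array([0.11448198, 0.9934253 ], dtype=float32), np.float32(-6.5737467)) (array([620.7363  , -17.500208], dtype=float32), array([0.12792645, 0.9917837 ], dtype=float32), np.float32(-7.349786)) (array([644.39844 , -13.426206], dtype=float32), array([0.10985233, 0.9939479 ], dtype=float32), np.float32(-6.3068027))
centre [630.23041247 -37.75557349] corners [array([603.38340941,  -3.97769454]), array([593.17200199, -72.93926545])] x 30.494196148652076 y 4.356294185446799
near face gap 18.743658 far 41.7838
```

Request:
{"op": "servo_tool", "data": {"increments": [[0.2,0,0,0,0,0,-0.7],[0.4,0,0,0,0,0,-0.7],[0.4,0,0,0,0,0,-0.7],[0.4,0,0,0,0,0,-0.35],[0.4,0,0,0,0,0,-0.35],[0.4,0,0,0,0,0,-0.35],[0.4,0,0,0,0,0,-0.35],[0.4,0,0.5,0,0,0,-0.35],[0.4,0,1.5,0,0,0,-0.35],[0.4,0,3,0,0,0,-0.35],[0.4,0,6,0,0,0,-0.35],[2.5,0.8,6,0,0,0,-0.7],[4.4,1.6,6,0,0,0,-1],[4.4,1.6,6,0,0,0,-1],[4.4,1.6,6,0,0,0,-1],[4.4,1.6,6,0,0,0,-1]]}}

```text
t: 7.5
ee_pos: [671.3, -42.4, 65.1]
orientation: [-2.337, -2.099, 0.001]
ft_force: [0.5, -0.1, -0.9]
width: 1.1
grasp_force: 0.0
```

Run:
```python
from m import *
im=wrist("w3")
```

```text
7.5 [671.2798637  -42.40725655  65.1057053 ] [[ 9.9000e-01  1.0000e-01  3.0000e-02  6.7992e+02]
 [-1.1000e-01  9.5000e-01  2.8000e-01  3.5120e+01]
 [-0.0000e+00 -2.8000e-01  9.6000e-01  2.2567e+02]
 [ 0.0000e+00  0.0000e+00  0.0000e+00  1.0000e+00]] 298.5984389193845
```

View pics/w3.png

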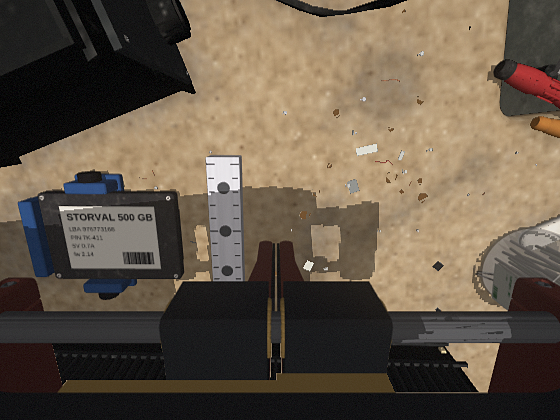

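The bar is free and parallel, with its centre dot at (225,232). The shut fingers are behind it at about (277,250). Next I'll descend and push gently.

Run:
```python
from m import *
im=pickle.load(open("w3.pkl","rb"))
e=edges(im,range(205,268),0,0,174,190,True);b=edges(im,range(162,255),0,0,200,215,True);f=edges(im,range(162,255),0,0,235,249,False)
d=e[1];n=np.array([d[1],-d[0]]);c=ray(im,225,232,16)[:2]
print(e[2],b[2],f[2],c,"gap",(c-e[0])@n,(b[0]-e[0])@n,(f[0]-e[0])@n,"tcp",(np.array([671.3,-42.4])-c)@n,(np.array([671.3,-42.4])-c)@d)
```

```text
-6.5467196 -6.7085066 -6.436802 [633.79816143 -37.88166941] gap 33.0023221278205 21.553902 44.840843 tcp 37.7724463028338 -0.21315712687209665
```

Request:
{"op": "servo_tool", "data": {"increments": [[0,0,-2,0,0,0,-1],[0,0,-4,0,0,0,-1],[0,0,-5.5,0,0,0,-1],[0,0,-6,0,0,0,-1],[0,0,-6,0,0,0,-1],[-0.3,0.03,-6,0,0,0,-1],[-0.6,0.07,-6,0,0,0,-1],[-0.9,0.1,-6,0,0,0,-1],[-1.2,0.13,-6,0,0,0,-1],[-1.5,0.17,-6,0,0,0,-1],[-1.8,0.2,-6,0,0,0,-1],[-2.1,0.23,-6,0,0,0,-1],[-2.4,0.27,-6,0,0,0,-1],[-2.4,0.27,-6,0,0,0,-1]]}}

```text
t: 8.72
ee_pos: [648.0, -39.6, 5.0]
orientation: [2.337, 2.099, 0.001]
ft_force: [1.3, -0.7, 0.8]
width: 0.7
grasp_force: 0.2
```

Run:
```python
from m import *
im=wrist("w4")
```

```text
8.7167 [647.96496635 -39.61718485   4.97476122] [[ 9.9000e-01  1.0000e-01  3.0000e-02  6.5643e+02]
 [-1.1000e-01  9.5000e-01  2.8000e-01  3.7900e+01]
 [-0.0000e+00 -2.8000e-01  9.6000e-01  1.6555e+02]
 [ 0.0000e+00  0.0000e+00  0.0000e+00  1.0000e+00]] 298.5984389193845
```

View pics/w4.png

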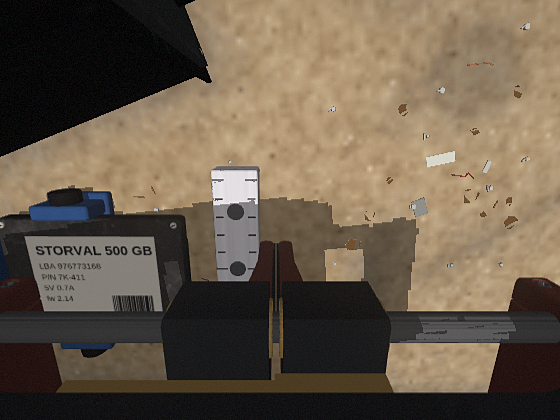

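The bar, columns 213–259, is in contact with the finger and may have yawed slightly. I'll measure it.

```bash
cat > g.py <<'E'
from m import *
im=pickle.load(open(sys.argv[1]+".pkl","rb"));a=list(map(int,sys.argv[2:]))
e=edges(im,range(a[0],a[1]),0,0,a[2],a[3],True);b=edges(im,range(a[4],a[5]),0,0,a[6],a[7],True);f=edges(im,range(a[4],a[5]),0,0,a[8],a[9],False)
d=e[1];n=np.array([d[1],-d[0]]);t=ctrl.get_obs()["ee_pos"][:2]
print("yaws",e[2],b[2],f[2],"gaps",(b[0]-e[0])@n,(f[0]-e[0])@n,"tcp",(t-e[0])@n,"bar top end",ray(im,(a[6]+a[9])/2,a[4]-7,16))
E
python3 g.py w4 230 275 182 198 177 275 203 222 252 266
```

```text
yaws -5.3866673 -6.4144945 -7.5150013 gaps 14.943869 38.01698 tcp 47.0961047380935 bar top end [633.57470279  18.05915396  16.        ]
```

Request:
{"op": "servo_tool", "data": {"increments": [[-0.2,0.02,0,0,0,0,-1],[-0.4,0.05,0,0,0,0,-1],[-0.6,0.07,0,0,0,0,-1],[-0.8,0.09,0,0,0,0,-1],[-1,0.11,0,0,0,0,-1],[-1.2,0.13,0,0,0,0,-1],[-1.2,0.13,0,0,0,0,-1]]}}

```text
t: 9.35
ee_pos: [635.6, -38.3, 4.7]
orientation: [-2.337, -2.099, 0.001]
ft_force: [2.6, 0.1, 1.2]
width: 0.7
grasp_force: 0.5
```

Request:
{"op": "servo_tool", "data": {"increments": [[-0.1,0.01,0,0,0,0,-1],[-0.15,0.015,0,0,0,0,-1],[-0.2,0.02,0,0,0,0,-1],[-0.2,0.02,0,0,0,0,-1]]}}

```text
t: 9.68
ee_pos: [634.0, -38.1, 4.6]
orientation: [-2.337, -2.099, 0.0]
ft_force: [2.1, 0.1, 1.5]
width: 0.3
grasp_force: 0.8
```

Run:
```python
from m import *
im=wrist("w5")
```

```text
9.6833 [633.9651592  -38.1341651    4.63302063] [[ 9.9000e-01  1.0000e-01  3.0000e-02  6.4255e+02]
 [-1.1000e-01  9.5000e-01  2.8000e-01  3.9380e+01]
 [-0.0000e+00 -2.8000e-01  9.6000e-01  1.6521e+02]
 [ 0.0000e+00  0.0000e+00  0.0000e+00  1.0000e+00]] 298.5984389193845
```

View pics/w5.png

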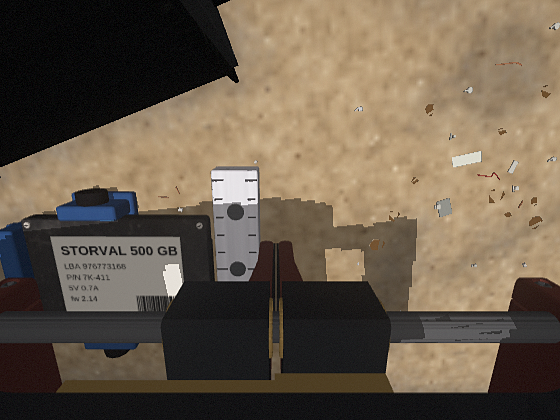

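The drive's edge is at column ≈211 and the bar's near side at ≈213, so almost touching. I'll continue in small steps until the force rises.

Request:
{"op": "servo_tool", "data": {"increments": [[-0.05,0,0,0,0,0,-1],[-0.1,0.01,0,0,0,0,-1],[-0.1,0.01,0,0,0,0,-1]]}}

```text
t: 9.98
ee_pos: [633.0, -38.0, 4.6]
orientation: [-2.337, -2.099, 0.0]
ft_force: [1.8, -0.7, 1.4]
width: 0.5
grasp_force: 0.8
```

Request:
{"op": "servo_tool", "data": {"increments": [[-0.05,0,0,0,0,0,-1],[-0.05,0.01,0,0,0,0,-1]]}}

```text
t: 10.15
ee_pos: [632.5, -38.0, 4.6]
orientation: [-2.337, -2.099, 0.0]
ft_force: [1.0, -1.3, 1.5]
width: 0.3
grasp_force: 0.7
```

Request:
{"op": "servo_tool", "data": {"increments": [[-0.05,0,0,0,0,0,-1],[-0.05,0,0,0,0,0,-1]]}}

```text
t: 10.32
ee_pos: [631.9, -37.9, 4.6]
orientation: [-2.337, -2.099, 0.0]
ft_force: [1.1, 0.1, 0.4]
width: 0.6
grasp_force: 0.7
```

Request:
{"op": "servo_tool", "data": {"increments": [[-0.05,0,0,0,0,0,-1],[-0.05,0,0,0,0,0,-1]]}}

```text
t: 10.48
ee_pos: [631.4, -37.9, 4.6]
orientation: [-2.337, -2.099, 0.0]
ft_force: [1.6, -0.3, 0.8]
width: 0.7
grasp_force: 0.6
```

Request:
{"op": "servo_tool", "data": {"increments": [[-0.05,0,0,0,0,0,-1],[-0.05,0,0,0,0,0,-1]]}}

```text
t: 10.65
ee_pos: [630.9, -37.9, 4.6]
orientation: [-2.337, -2.099, 0.0]
ft_force: [1.3, 0.3, 0.8]
width: 0.6
grasp_force: 0.6
```

Request:
{"op": "servo_tool", "data": {"increments": [[-0.05,0,0,0,0,0,-1],[-0.1,0,0,0,0,0,-1],[-0.1,0,0,0,0,0,-1]]}}

```text
t: 10.9
ee_pos: [630.3, -38.0, 4.7]
orientation: [2.337, 2.099, 0.001]
ft_force: [2.0, -0.2, -1.5]
width: 0.6
grasp_force: 1.1
```

Request:
{"op": "servo_tool", "data": {"increments": [[-0.05,0,0,0,0,0,-1],[-0.05,0,0,0,0,0,-1]]}}

```text
t: 11.07
ee_pos: [630.3, -38.0, 4.8]
orientation: [2.337, 2.098, 0.002]
ft_force: [3.1, 0.8, -1.9]
width: -0.0
grasp_force: 2.0
```

Request:
{"op": "servo_tool", "data": {"increments": [[-0.05,0,0,0,0,0,-1],[-0.05,0,0,0,0,0,-1]]}}

```text
t: 11.23
ee_pos: [630.3, -38.0, 5.0]
orientation: [2.336, 2.098, 0.003]
ft_force: [5.5, 0.4, -1.4]
width: 0.7
grasp_force: 2.7
```

Run:
```python
from m import *
im=wrist("w6")
```

```text
11.2333 [630.267886   -37.98155162   5.02046646] [[ 9.9000e-01  1.0000e-01  3.0000e-02  6.3843e+02]
 [-1.1000e-01  9.5000e-01  2.8000e-01  3.9540e+01]
 [ 0.0000e+00 -2.8000e-01  9.6000e-01  1.6561e+02]
 [ 0.0000e+00  0.0000e+00  0.0000e+00  1.0000e+00]] 298.5984389193845
```

View pics/w6.png

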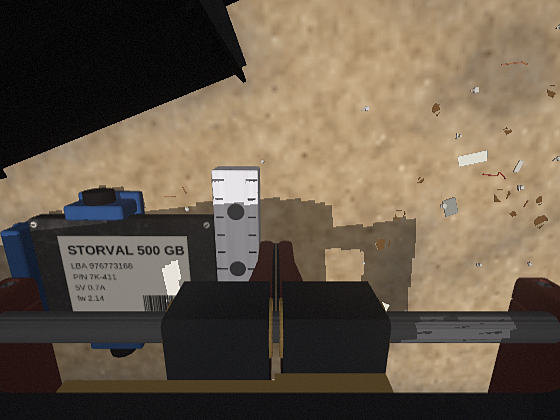

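The TCP has stopped at x=630.3 with the force rising, and the bar meets the drive edge at column ≈214. I'll press slightly harder to square it, then back off and lift.

Request:
{"op": "servo_tool", "data": {"increments": [[-0.15,0,0,0,0,0,-1],[-0.3,0,0,0,0,0,-1],[-0.3,0,0,0,0,0,-1],[-0.3,0,0,0,0,0,-1]]}}

```text
t: 11.62
ee_pos: [630.3, -38.0, 5.9]
orientation: [2.333, 2.095, 0.01]
ft_force: [12.3, 1.7, -3.1]
width: 0.4
grasp_force: 5.7
```

Request:
{"op": "servo_tool", "data": {"increments": [[0.4,0,0,0,0,0,-1],[0.8,-0.1,0,0,0,0,-1],[1.5,-0.2,0,0,0,0,-1],[2.5,-0.3,0,0,0,0,-1],[4,-0.4,2,0,0,0,-1],[6,-0.6,5,0,0,0,-1],[7,-0.7,9,0,0,0,-1],[7,-0.7,13,0,0,0,-1],[7,-0.7,15,0,0,0,-1],[7,-0.7,15,0,0,0,-1],[7,-0.7,15,0,0,0,-1]]}}

```text
t: 12.53
ee_pos: [697.0, -45.1, 156.0]
orientation: [2.336, 2.098, 0.002]
ft_force: [0.5, -0.1, -0.9]
width: 0.3
grasp_force: 0.0
```

Run:
```python
from m import *
im=wrist("w7")
a=cv2.resize(im["image"][130:290,100:260,::-1],(600,600),interpolation=cv2.INTER_CUBIC);cv2.imwrite("pics/c7.png",a)
```

```text
12.5333 [697.04149719 -45.10329981 156.00982452] [[ 9.9000e-01  1.0000e-01  3.0000e-02  7.0523e+02]
 [-1.1000e-01  9.5000e-01  2.8000e-01  3.2440e+01]
 [ 0.0000e+00 -2.8000e-01  9.6000e-01  3.1659e+02]
 [ 0.0000e+00  0.0000e+00  0.0000e+00  1.0000e+00]] 298.5984389193845
```

View pics/c7.png

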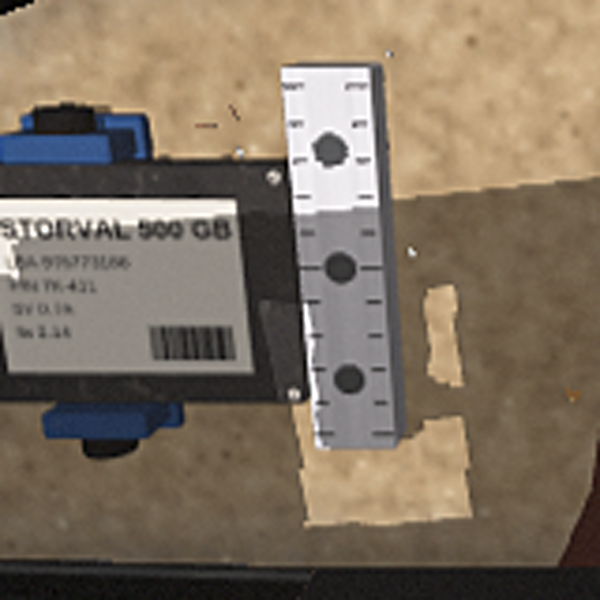

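The bar lies flat and flush along the whole drive edge. It overhangs both ends, and is about 7 mm off the edge's middle, within the 20 mm allowed.

```bash
python3 -c "
from workcell import ctrl
print(ctrl.close_job())"
```

```text
the job is handed in; nothing more can be done
None
```

I handed the job in at about 12.5 s: in the last wrist picture the straightedge lies flat and flush against the drive's rear edge, covering all of it. It is about 7 mm off the edge's middle and within about 0.02 rad of parallel. The bar was slid, never lifted, and I planned the arm's path clear of the phone, bottle and tape but took no final picture of them; the hand-in gave no verdict.

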